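# Lock a bottle in the split bottle clamp

### The job

Take the bottle with the green cap and slide it down into the white cup of the bottle clamp until it stands fully home, then swing the orange half shut against its stop and push the red-knobbed locking pin from its black stand fully down through both aligned ear holes. Finish while holding: pinch the upright orange and blue tabs firmly together between the fingers and keep squeezing, so the two halves stay pressed shut when your program ends. Leave the other bottles, the thread spool and the tape roll where they are.

Things in the scene. Friction and masses are not known exactly. Their poses are not given: they have to be found in the camera images.
- jig: Bottle clamp, fixed to the table on an aluminium plate 250 x 120 x 12 mm, turned up to 0.3 rad; origin at table height under the cup's centre, axes as for cup. From 45 to 71 mm above the table a split collar (66 mm inside, 82 outside, round the cup's axis) is formed by the blue fixed half (+y) and the orange swinging half (-y).
- cup (a point): Centre of the mouth of the clamp's round white plastic cup, 42 mm above the table. The cup is 61 mm wide inside (the bottle is 57), its floor 24 mm below this point. Axes (of all fixed points of the clamp): z up, x from the hinge through the cup to the ear holes, y towards the blue fixed half.
- hinge (a point): Top of the vertical hinge of the orange half, 58 mm from the cup's centre towards -x of the clamp, 71 mm above the table. A steel hinge post 12 mm wide stands 11 mm higher than this point.
- gate (a joint): Swing of the orange half, rad: 0 is shut on its stop; grows as it opens, clockwise seen from above, its free end moving to -y of the clamp. Starts at 0.9 to 1.5 and stays where it is left: hinge friction about 0.15 N m, so 1.2 N at the tab moves it. It can be pushed shut with closed fingers on the outer (-y) face of its tab.
- gate_tab (a point): Upright orange tab on the swinging half, 30 mm long (x, along the half), 10 mm thick (y), from 71 to 112 mm above the table; origin at its middle (91.5 mm up), 125 mm along x and 7 mm to -y from the hinge axis; turns with the half. When shut it is 67 mm along x from the cup's centre.
- fixed_tab (a point): Upright blue tab on the fixed half, same size; origin at its middle, 67 mm along x and 7 mm to +y from the cup's centre. With the clamp shut the tabs stand side by side with a 4 mm gap, 24 mm over both outer faces, to be pinched from above along the clamp's y; the hinge's stop carries the squeeze.
- ear_hole (a point): Centre of the top of the blue fixed ear's hole, 105 mm along x from the cup's centre, 57 mm above the table; hole 13 mm wide, vertical, right through the 12 mm thick ear (36 x 34 mm).
- gate_hole (a point): Centre of the top of the orange ear's hole, 71 mm above the table, same ear and hole size, 163 mm from the hinge axis, moving with the orange half. Shut, it stands exactly 14 mm over ear_hole. Free space of 33 mm down to the plate below the blue ear.
- pin_grip (a point): Middle of the locking pin's red knob, 20 mm wide, 41 high. Under it a steel flange 23 mm wide, 4 thick, then a shank 10 mm wide, 40 long, its last 8 mm tapered to 4. This point is 28 mm above the flange's underside, 68 above the tip. 60 g. Starts upright, flange on the stand's top (point 78 mm up); fully home, flange on the orange ear: 99 mm up. In the clamp grip it along the clamp's y.
- pin_tip (a point): Tip (lower end) of the locking pin; z along the pin towards its knob.
- pin_stand: Fixed black block, 50 x 50 x 50 mm, left of the clamp, with a vertical hole 13 mm wide from its top, 45 mm deep; origin at the centre of its underside.
- green_bottle_cap (a point): Middle of the bright green cap of the dark round bottle to be clamped: cap 30 mm wide, 32 high; body 57 mm wide, 68 high, shoulder up to 84, 127 mm tall in all; 120 to 250 g. This point is 111 mm above its underside. Stands upright right of the clamp with two like bottles; which stands where changes.
- green_bottle_foot (a point): Centre of the green-capped bottle's underside; z along the bottle.
- white_bottle_cap (a point): Middle of the cap of the like bottle with a white cap, not to be moved.
- red_bottle_cap (a point): Middle of the cap of the like bottle with a red cap, not to be moved.
- spool_mid (a point): Middle of the standing black thread spool, 56 mm wide, 85 mm high, not to be moved.
- tape_mid (a point): Middle of the dark tape roll lying flat, 90 mm wide, 25 mm high, not to be moved.
Things that resemble listed ones, but are neither listed nor needed, are in the scene too. What is shaped like the part that bears green_bottle_cap but yellow is not meant.

How it is judged:
On the way, in this order (a step that is already met when the one before it is completed fails the run):
1. the green-capped bottle stands fully home in the cup (horizontal distance between green_bottle_foot and cup below 0.006 m and z of green_bottle_foot in the frame of cup below -0.02 m and angle between green_bottle_foot's own z axis and vertical below 0.1 rad), for 0.2 s.
2. with the bottle home, the orange half is swung shut (all of step 1 and value of joint gate below 0.04 rad), for 0.2 s.
3. with the halves shut, the pin is fully down through both ears (all of step 2 and horizontal distance between pin_tip and ear_hole below 0.006 m and z of pin_tip in the frame of ear_hole below -0.022 m and angle between the z axis of pin_tip and the z axis of ear_hole, either way round below 0.15 rad), for 0.2 s.
At the end, for the whole second after the job is handed in: Bottle upright (0.1 rad), within 6 mm of the cup's axis and 4 mm of its floor; orange half within 0.03 rad of shut; pin within 0.15 rad and 6 mm of the holes' axis and 4 mm of fully home; the fingers press each tab with over 4 N, all through the last second (all of step 1 and value of joint gate below 0.03 rad and horizontal distance between pin_tip and ear_hole below 0.006 m and z of pin_tip in the frame of ear_hole below -0.022 m and angle between the z axis of pin_tip and the z axis of ear_hole, either way round below 0.15 rad and contact force between the fingers and gate_c0 above 4 N and contact force between the fingers and jig_c0 above 4 N); the arm keeps its last pose, push and grip.
It fails at once if another bottle, the thread spool or the tape roll was moved more than 30 mm (distance of any of white_bottle_cap, red_bottle_cap, spool_mid, tape_mid from where it was at the start of the episode above 0.03 m).
It also fails if it takes over 72 s, if anything falls off the work surface, if the arm or the gripper's body presses on something with over 40 N, if the wrist force passes 120 N, or if a joint passes its speed limit or range.

### The arm

A 6-joint arm with a two-finger parallel gripper is mounted at the origin on the work surface. World frame = base frame: x ahead of the robot, y to its left, z up, the work surface at z = 0. Lengths are in m, angles in rad, forces in N, time in s.
With the tool pointing down it reaches from about 0.35 to 0.775 m from the base axis. Payload 7.3 kg.
Tool frame: the origin (TCP) lies between the finger pads; the fingertips stand 17 mm ahead of it and the grasp point (between the pads) lies 2 mm behind it; z points along the fingers, y is the line along which they close (so a half turn about z gives the same grasp; the last joint's range is limited). The gripper opens to 92 mm and grips with 3 to 60 N. Pads are 19 mm wide; open, the fingers measure 130 mm over their backs; the gripper's body (75 mm by 190 mm) begins 47 mm behind the grasp point.
Start: joints at [1.009, 0.342, 1.524, -0, 1.275, -0.146], TCP at [0.212, 0.48, 0.244] pointing down, gripper open.
Joint ranges: [-2.53, 2.53], [-0.77, 2.02], [0.04, 2.7], [-1, 4.14], [0.28, 2.66], [-3.11, 3.11]. Speed limits (rad/s): [2.57, 2.57, 3.14, 3.14, 3.14, 3.14].

### API

Orientations are given as [roll, pitch, yaw] about the fixed x, y, z axes, in that order (R = Rz(yaw) Ry(pitch) Rx(roll)).
In Python, from cell import robot, optics gives the robot as it stands.
- The arm moves only by the tool play_rows, never from a script. Its argument "rows" is a list of rows, each a list of 7 numbers: the shift along the tool's x, y, z in cm, then the turn, a rotation vector about the tool's x, y, z in rad, then the opening, from 0 (shut) to 1 (fully open). In form: [[tx, ty, tz, wx, wy, wz, grip], ...]. A call has 1 to 20 rows; each row is the pose to reach, as a shift and turn from the pose commanded when the call began, along the tool's axes at that moment; what a row does not reach only later rows make up. A row lasts 1/10 s, in which the tool goes at most 50 mm and 8.59 degrees, less where a joint would pass 70% of its speed; a pose out of reach is approached as far as the arm can. A call with a gripper value outside its range is refused whole. The fingers move at their own pace and stop on an object; "squeeze" is the grip in N (left out, the last holds). Time passes only in rows, so rows that repeat a pose let the fingers close. It gives the time, the measured TCP pose, the force, the opening and the grip force at its end, in the units of the state.
- robot.observe(): the state, without advancing time (a new reading comes with each control period).
- optics.read_camera(name): name is "scene" or "side" or "wrist"; returns (picture, depth): 480x640x3 uint8, red, green, blue; 480x640 float32, m along the optical axis (not along the pixel's ray), 0 where there is no reading.
- optics.camera_model(name): a dict with "fx", "fy", "cx", "cy" (pixels), "origin" and "rotation" of the camera in the world; the wrist camera has in their place "tool_from_camera" (4x4, takes a point from camera to tool coordinates, whose origin is the TCP and whose axes are the flange's). Camera axes: x right, y up, looking along -z (the intrinsics and any distortion apply to the point x, -y, -z); pixel columns grow to the right and rows downward; lengths in m; the calibration is good to about 2 mm. A picture is of the moment at which its call begins: read the wrist's pose just before it. camera_model takes no time and is no camera call.
- robot.hand_in(): hands the job in; it is judged then, once.
The state is a dict: "time": time; "qpos": joint angles; "qvel": joint speeds; "joint_efforts": joint torques, N m; "tool_pos": TCP position; "tool_rot": TCP orientation; "contact_force": force on the tool from outside, world axes, zero at the start; "torque": the same for the moment, N m; "opening": finger opening in m; "grip_force": force on a finger pad.
Only numpy, scipy, OpenCV 4.12 (cv2) and the standard library are available. Lean on these libraries where they do the work, as an engineer would, in place of code of your own. Each camera call takes 0.05 s, during which the arm holds its last target. There are 200 camera calls.

## Working session

There is one attempt and no reset: what is moved stays moved. The work goes in short steps, Python scripts to look and compute and a tool call to move; the robot and the scene stay as the last step left them, time stands still between calls to the robot, and variables do not carry over. Pictures are saved under pics/ and viewed, at most 10 in all, crops included, and the job is handed in when it is done.

Besides the shell and the picture viewer there is one more tool, called after "Request:" as name(argument=value, ...), one argument or row to a line, values as JSON. play_rows: Moves the arm, as the interface text tells. Its arguments: {"type":"object","properties":{"rows":{"type":"array"},"squeeze":{"type":"number"}},"required":["rows"]}

```bash
ls; mkdir -p pics
python3 - <<'E'
from cell import robot, optics
import cv2, numpy as np
print(robot.observe())
for n in ("scene","side"):
    p,d=optics.read_camera(n); cv2.imwrite(f"pics/{n}0.png",p[:,:,::-1]); np.savez(f"{n}0.npz",p=p,d=d)
    print(n,optics.camera_model(n))
print(optics.camera_model("wrist"))
E
```

```text
pics
{'time': 0.0, 'qpos': array([ 1.00901136e+00,  3.42727584e-01,  1.52503550e+00,  2.55327677e-05,
        1.27539499e+00, -1.45962648e-01]), 'qvel': array([ 4.50474115e-04,  6.30414939e-05, -1.29731675e-03, -6.84862661e-04,
       -2.86039729e-04, -3.21312558e-04]), 'joint_efforts': array([ 2.46312266e-03, -4.31246459e+01, -2.44220459e+01,  7.19482871e-02,
        5.60056453e-02, -1.42883441e-04]), 'tool_pos': array([0.21181589, 0.47995015, 0.24303597]), 'tool_rot': array([-3.14004743e+00, -2.51837219e-04,  2.72576268e+00]), 'contact_force': array([-0.06459789, -0.37637936, -0.24938643]), 'torque': array([0.02217684, 0.02258136, 0.01705148]), 'grip_force': 0.0, 'opening': 0.09174012768279409}
scene {'fx': 500.7068155557125, 'fy': 500.7068155557125, 'cx': 319.1196372349468, 'cy': 243.18513662343352, 'origin': array([0.98376369, 0.62037746, 0.88222584]), 'rotation': array([0.76486188, 0.00689824, 2.52037746])}
side {'fx': 447.7837708422747, 'fy': 447.7837708422747, 'cx': 313.08745480120075, 'cy': 238.7910118407368, 'origin': array([0.45377815, 0.6949194 , 0.70339797]), 'rotation': array([ 0.86223266, -0.01299879, -2.97110607])}
{'fx': 380.0417329048735, 'fy': 380.0417329048735, 'cx': 318.34054360468684, 'cy': 233.3372316649122, 'tool_from_camera': array([[-1.74622199e-05,  9.61458642e-01,  2.74949595e-01,
         7.48139020e-02],
       [ 9.99999689e-01, -1.99896365e-04,  7.62519044e-04,
        -7.39826755e-04],
       [ 7.88091949e-04,  2.74949523e-01, -9.61458340e-01,
        -1.40949125e-01],
       [ 0.00000000e+00,  0.00000000e+00,  0.00000000e+00,
         1.00000000e+00]])}
```

View pics/scene0.png

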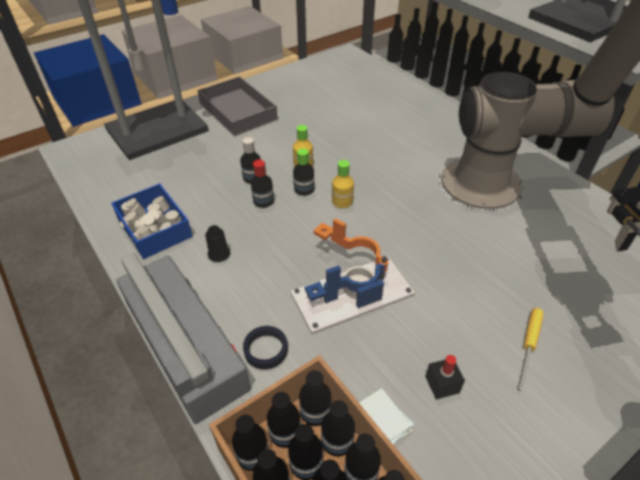

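View pics/side0.png

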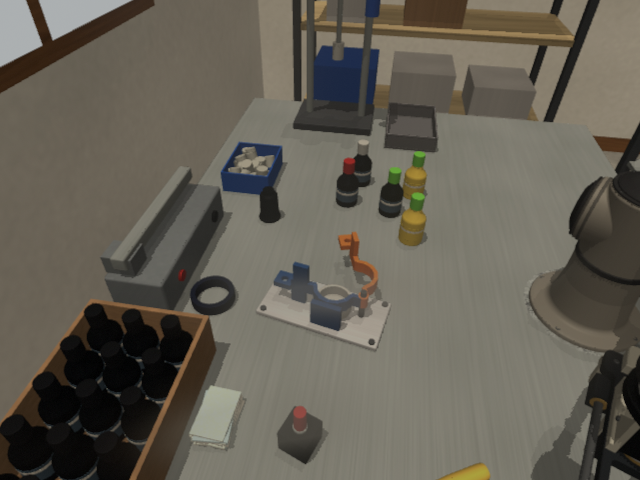

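The dark bottle with the green cap is at scene (303,160) and side (394,177). There are two yellow decoys next to it. The clamp is at scene (355,285), the pin at scene (449,363), and the gate is open.

```bash
cat > h.py <<'E'
import numpy as np, cv2
from scipy.spatial.transform import Rotation as R
from cell import robot, optics
def E(r): return R.from_euler('xyz',r)
def w(m,u,v,z,s=None):
    """pixel + depth -> world; s = observe() for wrist"""
    c=np.stack([(u-m['cx'])/m['fx']*z,-(v-m['cy'])/m['fy']*z,-z],-1)
    if s is None: return c@E(m['rotation']).as_matrix().T+m['origin']
    T=m['tool_from_camera']; c=c@T[:3,:3].T+T[:3,3]
    return c@E(s['tool_rot']).as_matrix().T+s['tool_pos']
def cloud(n,p,d,s=None):
    v,u=np.mgrid[:480,:640]; return w(optics.camera_model(n),u,v,d,s)
def ray(n,u,v,h):
    m=optics.camera_model(n);a=w(m,u,v,1.);o=m['origin'];return o+(a-o)*(h-o[2])/(a[2]-o[2])
E
python3 - <<'E'
from h import *
np.set_printoptions(precision=4,suppress=True)
for n in("scene","side"):
    f=np.load(n+"0.npz");p,d=f['p'],f['d'];P=cloud(n,p,d)
    hsv=cv2.cvtColor(p,cv2.COLOR_RGB2HSV).astype(int);H,S,V=[hsv[...,i] for i in range(3)]
    inb=(P[...,0]>.2)&(P[...,0]<1)&(abs(P[...,1])<.6)&(d>0)
    def rep(name,mask):
        k,l,st,ce=cv2.connectedComponentsWithStats((mask&inb).astype(np.uint8))
        for i in range(1,k):
            if st[i,4]>25:
                q=P[l==i]; print(n,name,st[i,:5],'med',np.median(q,0),'lo',np.percentile(q,3,axis=0),'hi',np.percentile(q,97,axis=0))
    rep('green',(H>40)&(H<75)&(S>120))
    rep('orange',(H>5)&(H<16)&(S>150)&(V>80)&(P[...,2]>.03)) 
    rep('red',((H<5)|(H>174))&(S>130)&(P[...,2]>.03))
    rep('blue',(H>105)&(H<125)&(S>100)&(P[...,2]>.03))
    b=(H>105)&(H<125)&(S>90)&(P[...,2]>.095)&(P[...,2]<.118)&inb; print('bluetab',np.median(P[b],0),b.sum(), np.argwhere(b).mean(0))
    t=(P[...,2]>.045)&(P[...,2]<.055)&inb&(V<70)&(P[...,1]>.1);print('stand',np.median(P[t],0),t.sum())
E
```

```text
scene green [297 125  10  14 112] med [ 0.3582 -0.3448  0.1221] lo [ 0.3424 -0.3624  0.1013] hi [ 0.3665 -0.3358  0.1267]
scene green [297 149  11  16 150] med [ 0.4158 -0.2532  0.1181] lo [ 0.402  -0.2692  0.0953] hi [ 0.4256 -0.2458  0.1273]
scene green [338 160  11  16 136] med [ 0.3622 -0.1539  0.1219] lo [ 0.3458 -0.17    0.0998] hi [ 0.3717 -0.146   0.1267]
scene orange [315 220  67  43 740] med [ 0.4834 -0.0009  0.0685] lo [ 0.4349 -0.0572  0.0508] hi [0.5141 0.0902 0.1101]
scene red [252 159  13  18 172] med [ 0.53   -0.2778  0.1174] lo [ 0.4965 -0.3643  0.069 ] hi [ 0.5404 -0.269   0.1273]
scene red [444 355  12  19 163] med [0.5297 0.375  0.09  ] lo [0.5188 0.3657 0.0627] hi [0.5339 0.3819 0.0959]
scene blue [ 112  184   78   67 1161] med [ 0.7946 -0.3002  0.0482] lo [ 0.7392 -0.4427  0.0312] hi [ 0.8656 -0.2717  0.06  ]
scene blue [340 265  42  28 331] med [0.5248 0.1345 0.0693] lo [0.4681 0.0977 0.0618] hi [0.5569 0.152  0.0724]
scene blue [327 267  12   7  48] med [0.5787 0.0927 0.1104] lo [0.5668 0.0878 0.107 ] hi [0.59   0.0975 0.1134]
scene blue [306 283  22  16 184] 
[... 607 characters left out ...]
58  0.049 ] hi [0.512  0.0426 0.1115]
side red [344 158  12  17 166] med [ 0.5224 -0.2738  0.1182] lo [ 0.5099 -0.2917  0.096 ] hi [ 0.5349 -0.2686  0.1279]
side red [178 269   8  12  72] med [0.8167 0.1066 0.0531] lo [0.8148 0.0936 0.041 ] hi [0.8232 0.1129 0.0615]
side red [294 407  12  11 101] med [0.5211 0.3748 0.0943] lo [0.514  0.3673 0.0926] hi [0.5282 0.3813 0.0961]
side blue [ 221  142   61   44 1008] med [ 0.7923 -0.3094  0.0478] lo [ 0.7328 -0.4426  0.0316] hi [ 0.8609 -0.2714  0.0596]
side blue [294 263  14   6  39] med [0.5742 0.0932 0.1113] lo [0.5614 0.0874 0.1096] hi [0.5863 0.0984 0.1132]
bluetab [0.5748 0.0937 0.1112] 51 [271.7647 288.8824]
stand [0.7891 0.3805 0.05  ] 1413
```

Run:
```python
import cv2
a=cv2.imread('pics/scene0.png')[205:335,270:430]; cv2.imwrite('pics/c1.png',cv2.resize(a,None,fx=4.6,fy=4.6,interpolation=cv2.INTER_CUBIC))
```

```text
(no output)
```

View pics/c1.png

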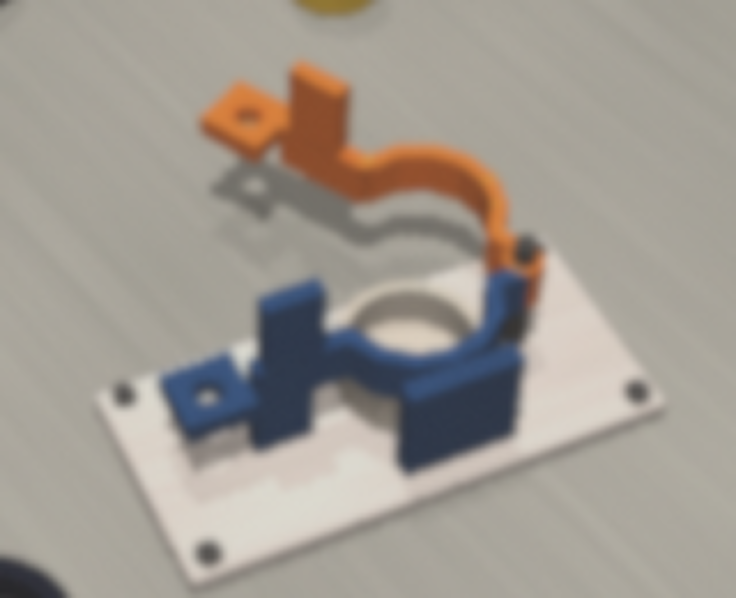

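```bash
cat >> h.py <<'E'
def go(*t):
    """tool-frame shift (cm) and turn from the present pose to each [x,y,z,yaw], tool down"""
    s=robot.observe(); r=E(s['tool_rot'])
    for x,y,z,yaw in t:
        print(np.round(r.inv().apply(np.array([x,y,z])-s['tool_pos'])*100,2), np.round((r.inv()*E([np.pi,0,yaw])).as_rotvec(),3))
def snap(tag):
    s=robot.observe();p,d=optics.read_camera("wrist");P=cloud("wrist",p,d,s)
    cv2.imwrite(f"pics/{tag}.png",p[:,:,::-1]);np.savez(tag+".npz",p=p,d=d,P=P,pos=s['tool_pos'],rot=s['tool_rot']);return s,p,d,P
E
python3 -c "
from h import *
go([.50,.375,.27,2.93],[.50,.08,.27,2.93])"
```

```text
[-30.6    2.03  -2.69] [-0.001 -0.    -0.204]
[-42.51 -24.96  -2.66] [-0.001 -0.    -0.204]
```

Request:
play_rows(
  rows=[
    [-30.6, 2.0, -2.7, 0, 0, -0.2, 1],
    [-30.6, 2.0, -2.7, 0, 0, -0.2, 1],
    [-30.6, 2.0, -2.7, 0, 0, -0.2, 1],
    [-30.6, 2.0, -2.7, 0, 0, -0.2, 1],
    [-30.6, 2.0, -2.7, 0, 0, -0.2, 1],
    [-30.6, 2.0, -2.7, 0, 0, -0.2, 1],
    [-30.6, 2.0, -2.7, 0, 0, -0.2, 1],
    [-30.6, 2.0, -2.7, 0, 0, -0.2, 1],
    [-30.6, 2.0, -2.7, 0, 0, -0.2, 1],
    [-30.6, 2.0, -2.7, 0, 0, -0.2, 1],
    [-30.6, 2.0, -2.7, 0, 0, -0.2, 1],
    [-30.6, 2.0, -2.7, 0, 0, -0.2, 1],
  ],
)

```text
time: 1.3
tool_pos: [0.499, 0.3757, 0.2711]
tool_rot: [3.141, 0.0, 2.927]
contact_force: [0.1, -0.1, 0.2]
opening: 0.0917
grip_force: 0.0
```

```bash
python3 -c "
from h import *
s,p,d,P=snap('wpin');print(s['tool_pos'],s['tool_rot'],s['qvel'].max())
go([.50,.08,.27,2.93])"
```

```text
[0.49902876 0.3757144  0.2710708 ] [3.14132014e+00 1.52786106e-04 2.92741387e+00] 0.0040926928133733
[ -6.36 -28.86   0.1 ] [ 0.     0.    -0.003]
```

Request:
play_rows(
  rows=[
    [-6.4, -28.9, 0, 0, 0, 0, 1],
    [-6.4, -28.9, 0, 0, 0, 0, 1],
    [-6.4, -28.9, 0, 0, 0, 0, 1],
    [-6.4, -28.9, 0, 0, 0, 0, 1],
    [-6.4, -28.9, 0, 0, 0, 0, 1],
    [-6.4, -28.9, 0, 0, 0, 0, 1],
    [-6.4, -28.9, 0, 0, 0, 0, 1],
    [-6.4, -28.9, 0, 0, 0, 0, 1],
    [-6.4, -28.9, 0, 0, 0, 0, 1],
  ],
)

```text
time: 2.25
tool_pos: [0.5006, 0.08, 0.2709]
tool_rot: [3.141, 0.0, 2.927]
contact_force: [-1.6, 1.3, 0.2]
opening: 0.092
grip_force: 0.0
```

```bash
python3 -c "
from h import *
s,p,d,P=snap('wclamp');print(s['tool_pos'],s['tool_rot'],s['qvel'].max())
a=np.load('wpin.npz')['p']
cv2.imwrite('pics/both.png',np.vstack([cv2.resize(x,(560,300))if 0 else x[:, :] for x in (p,)])[:,:,::-1])
go([.44,-.25,.27,2.93])"
```

```text
[0.50064268 0.08003494 0.27087448] [3.14098320e+00 2.49462472e-04 2.92674905e+00] 0.019087599192124237
[ -1.09 -33.57   0.06] [ 0.     0.    -0.002]
```

View pics/wclamp.png

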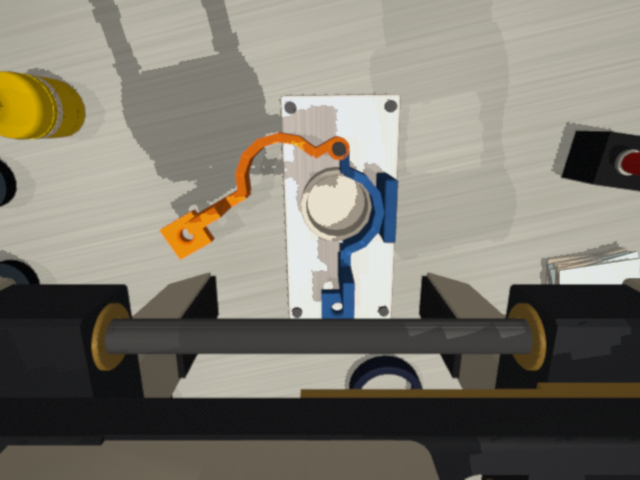

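The wrist view shows the hinge post at (339,148), the cup mouth around (336,203), the blue ear hole at (337,306) and the orange hole at (187,234). I'll fit these with code and view the bottles next.

```bash
cat >> h.py <<'E'
def wray(f,u,v,h):
    m=optics.camera_model("wrist");s=dict(tool_rot=f['rot'],tool_pos=f['pos']);a=w(m,u,v,1.,s)
    o=E(f['rot']).apply(m['tool_from_camera'][:3,3])+f['pos'];return o+(a-o)*(h-o[2])/(a[2]-o[2])
E
python3 - <<'E'
from h import *
np.set_printoptions(precision=4,suppress=True)
f=np.load('wclamp.npz');p,d,P=f['p'],f['d'],f['P']
hg=wray(f,339,148,.082);eh=wray(f,337,306,.057);gh=wray(f,187,234,.071)
print('hinge',hg,'ear',eh,np.linalg.norm((eh-hg)[:2]),'yaw',np.arctan2(*(eh-hg)[1::-1]),'gh',gh,np.linalg.norm((gh-hg)[:2]))
print('cup',hg+(eh-hg)*58/163)
v,u=np.mgrid[:480,:640];roi=(u>270)&(u<410)&(v>85)&(v<320)
hsv=cv2.cvtColor(p,cv2.COLOR_RGB2HSV).astype(int)
for lo,hi in((.036,.048),(.005,.018)):
    m=roi&(P[...,2]>lo)&(P[...,2]<hi)&(hsv[...,1]<60);q=P[m];print(lo,m.sum(),np.median(q[:,2]),q[:,:2].mean(0))
    r=cv2.minAreaRect((q[:,:2]*1000).astype(np.float32));print(r)
    if lo>.03:
        c,rad=cv2.minEnclosingCircle((q[:,:2]*1000).astype(np.float32));print(c,rad)
for n,lo,hi in(('tabtops',.105,.118),('pin',.09,.11)):
    m=(P[...,2]>lo)&(P[...,2]<hi)&(hsv[...,1]>120)&(v<320)&(u>130)&(u<450);print(n,m.sum(),P[m].mean(0) if m.any() else '')
    o=m&(hsv[...,0]<20);b=m&(hsv[...,0]>100);print('or',o.sum(),P[o].mean(0),'bl',b.sum(),P[b].mean(0))
g=np.load('wpin.npz');P=g['P'];hsv=cv2.cvtColor(g['p'],cv2.COLOR_RGB2HSV).astype(int)
m=((hsv[...,0]<6)|(hsv[...,0]>172))&(hsv[...,1]>120)&(P[...,2]>.092)&(P[...,2]<.108);q=P[m];print('pin top',m.sum(),q.mean(0),q.min(0),q.max(0),cv2.minEnclosingCircle((q[:,:2]*1000).astype(np.float32)),np.argwhere(m).mean(0))
uv=np.argwhere(m).mean(0);print(wray(g,uv[1],uv[0],.0985))
m=(P[...,2]>.046)&(P[...,2]<.054)&(hsv[...,2]<90)&(np.hypot(P[...,0]-.525,P[...,1]-.375)<.05);print('stand',m.sum(),cv2.minAreaRect((P[m][:,:2]*1000).astype(np.float32)))
E
```

```text
hinge [0.4496 0.1084 0.082 ] ear [0.6063 0.0758 0.057 ] 0.16007761198363452 yaw -0.20459650226545237 gh [ 0.497  -0.0454  0.071 ] 0.16087024193845845
cup [0.5054 0.0968 0.0731]
0.036 1125 0.04174201603419306 [0.5118 0.091 ]
((539.7048950195312, 89.44817352294922), (82.43385314941406, 154.51377868652344), 68.83512115478516)
(541.260986328125, 95.84549713134766) 78.31346130371094
0.005 17021 0.012056172518728037 [0.5086 0.0982]
((524.9625244140625, 97.9489974975586), (120.28199005126953, 248.19712829589844), 78.49231719970703)
tabtops 853 [0.5205 0.0321 0.1117]
or 481 [ 0.4801 -0.0125  0.1117] bl 372 [0.5728 0.0897 0.1117]
pin 237 [0.5166 0.0407 0.1006]
or 125 [ 0.4757 -0.004   0.1005] bl 112 [0.5623 0.0907 0.1006]
pin top 381 [0.5213 0.3718 0.0947] [0.5122 0.3622 0.0921] [0.5313 0.3812 0.0971] ((521.7318725585938, 371.69390869140625), 9.899476051330566) [240.811 320.252]
[0.5201 0.372  0.0985]
stand 1714 ((521.3740234375, 371.4186096191406), (49.26521301269531, 49.71503448486328), 69.64997100830078)
```

Request:
play_rows(
  rows=[
    [-1, -33.6, 0, 0, 0, 0, 1],
    [-1, -33.6, 0, 0, 0, 0, 1],
    [-1, -33.6, 0, 0, 0, 0, 1],
    [-1, -33.6, 0, 0, 0, 0, 1],
    [-1, -33.6, 0, 0, 0, 0, 1],
    [-1, -33.6, 0, 0, 0, 0, 1],
    [-1, -33.6, 0, 0, 0, 0, 1],
    [-1, -33.6, 0, 0, 0, 0, 1],
    [-1, -33.6, 0, 0, 0, 0, 1],
    [-1, -33.6, 0, 0, 0, 0, 1],
  ],
)

```text
time: 3.3
tool_pos: [0.4391, -0.2497, 0.2706]
tool_rot: [3.141, -0.0, 2.928]
contact_force: [-0.1, 0.6, 0.4]
opening: 0.0916
grip_force: 0.0
```

Run:
```python
from h import *
np.set_printoptions(precision=4,suppress=True)
s,p,d,P=snap('wbot');f=np.load('wbot.npz');print(s['tool_pos'],s['tool_rot'])
hsv=cv2.cvtColor(p,cv2.COLOR_RGB2HSV).astype(int)
m=((P[...,2]>.115)&(P[...,2]<.14)&(np.mgrid[:480,:640][0]<330)).astype(np.uint8)
k,l,st,ce=cv2.connectedComponentsWithStats(m)
for i in range(1,k):
    if st[i,4]>60: q=P[l==i];print(st[i],ce[i],np.median(hsv[l==i],0),np.median(q,0),cv2.minEnclosingCircle((q[:,:2]*1000).astype(np.float32)),wray(f,*ce[i],.127))
```

```text
[ 0.4391 -0.2497  0.2706] [ 3.1409 -0.0002  2.928 ]
[ 392   64   45   46 1562] [413.9181  86.6549] [ 41. 228. 242.] [ 0.3548 -0.1634  0.1268] ((354.7921447753906, -162.2698211669922), 15.017064094543457) [ 0.3548 -0.1635  0.127 ]
[ 135  118   46   41 1503] [157.2954 137.7705] [ 44. 238. 189.] [ 0.3498 -0.3507  0.1269] ((349.76708984375, -352.7825622558594), 15.243246078491211) [ 0.3498 -0.3507  0.127 ]
[ 275  170   39   40 1222] [294.0352 189.5745] [ 42. 242. 240.] [ 0.4078 -0.2623  0.1268] ((408.5670166015625, -262.8004455566406), 14.866694450378418) [ 0.4078 -0.2623  0.127 ]
[283 307  32  12 276] [298.4819 313.6703] [  1. 225. 105.] [ 0.511  -0.2829  0.1235] ((517.6575927734375, -284.890869140625), 13.351248741149902) [ 0.5094 -0.2825  0.127 ]
```

View pics/wbot.png

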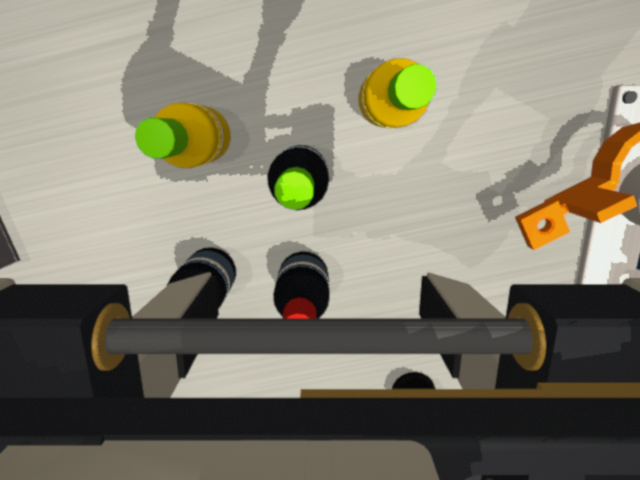

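The target bottle's green cap is at (294,190), with clear space for the fingers on both sides. I'll grasp it now and also refine the cup fit.

Run:
```python
from h import *
from scipy.optimize import least_squares
np.set_printoptions(precision=4,suppress=True)
go([.408,-.2625,.22,2.94],[.408,-.2625,.109,2.94])
f=np.load('wclamp.npz');P=f['P'];p=f['p']
hsv=cv2.cvtColor(p,cv2.COLOR_RGB2HSV).astype(int)
c0=np.array([.505,.0968]);r=np.hypot(P[...,0]-c0[0],P[...,1]-c0[1])
m=(r<.045)&(abs(P[...,2]-.042)<.0025)&(hsv[...,1]<70);q=P[m];print(m.sum(),q.mean(0),np.histogram(r[m],10))
a=np.arctan2(q[:,1]-c0[1],q[:,0]-c0[0])
for rr in(0,1):
  # inner edge per angular bin
  pts=[]
  for b in np.arange(-np.pi,np.pi,.2):
    k=(a>=b)&(a<b+.2)
    if k.sum()>6: rk=np.hypot(*(q[k,:2]-c0).T); pts.append(q[k][np.argmin(rk) if rr==0 else np.argmax(rk),:2])
  pts=np.array(pts);s=least_squares(lambda x:np.hypot(*(pts-x[:2]).T)-x[2],[*c0,.03],loss='soft_l1',f_scale=.001);print(len(pts),s.x,np.abs(s.fun).mean())
m=(r<.034)&(abs(P[...,2]-.018)<.003);q=P[m];print('floor',m.sum(),cv2.minEnclosingCircle((q[:,:2]*1000).astype(np.float32)))
```

```text
[ 2.77 -1.92  5.07] [ 0.001 -0.    -0.012]
[ 2.77 -1.93 16.17] [ 0.001 -0.    -0.012]
934 [0.5079 0.0897 0.0417] (array([ 32,  75, 106, 146, 198, 151, 115,  68,  40,   3]), array([0.0282, 0.0292, 0.0303, 0.0313, 0.0324, 0.0335, 0.0345, 0.0356,
       0.0367, 0.0377, 0.0388]))
30 [0.5071 0.0964 0.0303] 0.0001310406220446793
30 [0.507  0.0952 0.0351] 0.0005302592113678287
floor 2482 ((504.43560791015625, 96.78353881835938), 33.41828155517578)
```

Request:
play_rows(
  rows=[
    [2.8, -1.9, 5, 0, 0, -0.012, 1],
    [2.8, -1.9, 5, 0, 0, -0.012, 1],
    [2.8, -1.9, 5, 0, 0, -0.012, 1],
    [2.8, -1.9, 9, 0, 0, -0.012, 1],
    [2.8, -1.9, 13, 0, 0, -0.012, 1],
    [2.8, -1.9, 16.2, 0, 0, -0.012, 1],
    [2.8, -1.9, 16.2, 0, 0, -0.012, 1],
    [2.8, -1.9, 16.2, 0, 0, -0.012, 1],
    [2.8, -1.9, 16.2, 0, 0, -0.012, 0],
    [2.8, -1.9, 16.2, 0, 0, -0.012, 0],
    [2.8, -1.9, 16.2, 0, 0, -0.012, 0],
    [2.8, -1.9, 16.2, 0, 0, -0.012, 0],
    [2.8, -1.9, 16.2, 0, 0, -0.012, 0],
    [2.8, -1.9, 16.2, 0, 0, -0.012, 0],
    [2.8, -1.9, 16.2, 0, 0, -0.012, 0],
    [2.8, -1.9, 16.2, 0, 0, -0.012, 0],
  ],
  squeeze=30,
)

```text
time: 4.95
tool_pos: [0.4071, -0.2639, 0.1087]
tool_rot: [3.141, -0.0, 2.938]
contact_force: [0.2, 0.3, 0.4]
opening: 0.0321
grip_force: 0.3
```

Run:
```python
from h import *
print(robot.observe())
go([.408,-.2625,.27,2.94],[.507,.0963,.27,2.94],[.507,.0963,.165,2.94],[.507,.0963,.127,2.94])
```

```text
{'time': 4.95, 'qpos': array([-7.33403960e-01,  4.30820527e-01,  1.81346639e+00,  1.52107891e-04,
        8.97477616e-01, -2.10043803e+00]), 'qvel': array([ 1.38749076e-03,  1.73073120e-04,  7.90633934e-05, -2.29566889e-04,
       -8.22785022e-04,  4.69631140e-04]), 'joint_efforts': array([-2.31826832e-01, -4.18686569e+01, -1.87667549e+01, -1.72643652e-01,
       -3.22411233e-02,  1.42066972e-03]), 'tool_pos': array([ 0.40705771, -0.26389763,  0.10865405]), 'tool_rot': array([ 3.14140321e+00, -8.82696088e-05,  2.93773554e+00]), 'contact_force': array([0.15990606, 0.31528825, 0.36436092]), 'torque': array([ 0.17847978, -0.04440091,  0.01707889]), 'grip_force': 0.2759208809584379, 'opening': 0.032116495031555954}
[ -0.06   0.16 -16.13] [ 0.    -0.    -0.002]
[ -2.49  37.3  -16.13] [ 0.    -0.    -0.002]
[-2.49 37.3  -5.63] [ 0.    -0.    -0.002]
[-2.49 37.3  -1.83] [ 0.    -0.    -0.002]
```

Request:
play_rows(
  rows=[
    [0, 0, 0, 0, 0, 0, 0],
    [0, 0, 0, 0, 0, 0, 0],
    [0, 0, 0, 0, 0, 0, 0],
    [0, 0, -1, 0, 0, 0, 0],
    [0, 0, -4, 0, 0, 0, 0],
    [0, 0, -8, 0, 0, 0, 0],
    [0, 0, -12, 0, 0, 0, 0],
    [0, 0, -16, 0, 0, 0, 0],
    [0, 0, -16, 0, 0, 0, 0],
  ],
)

```text
time: 5.85
tool_pos: [0.4089, -0.2655, 0.2748]
tool_rot: [-3.136, 0.01, 2.938]
contact_force: [0.5, -0.5, -1.7]
opening: 0.0295
grip_force: 30.0
```

Run:
```python
from h import *
go([.507,.0963,.269,2.94],[.507,.0963,.165,2.94],[.507,.0963,.127,2.94])
```

```text
[-2.29 37.42  0.39] [-0.006  0.01  -0.002]
[-2.18 37.48 10.79] [-0.006  0.01  -0.002]
[-2.15 37.5  14.59] [-0.006  0.01  -0.002]
```

Request:
play_rows(
  rows=[
    [-0.2, 3, 0, 0, 0, 0, 0],
    [-0.4, 7, 0, 0, 0, 0, 0],
    [-0.7, 11, 0, 0, 0, 0, 0],
    [-0.9, 15, 0, 0, 0, 0, 0],
    [-1.2, 19, 0, 0, 0, 0, 0],
    [-1.5, 23, 0, 0, 0, 0, 0],
    [-1.7, 27, 0, 0, 0, 0, 0],
    [-2.0, 31, 0, 0, 0, 0, 0],
    [-2.2, 34.5, 0, 0, 0, 0, 0],
    [-2.4, 36.5, 0, 0, 0, 0, 0],
    [-2.4, 37.3, 0, 0, 0, 0, 0],
    [-2.4, 37.3, 0, 0, 0, 0, 0],
    [-2.4, 37.3, 0, 0, 0, 0, 0],
    [-2.4, 37.3, 0, 0, 0, 0, 0],
    [-2.4, 37.3, 0, 0, 0, 0, 0],
  ],
)

```text
time: 7.35
tool_pos: [0.506, 0.0955, 0.2688]
tool_rot: [-3.142, 0.0, 2.936]
contact_force: [0.8, 0.6, -1.4]
opening: 0.0298
grip_force: 30.0
```

Run:
```python
from h import *
print(robot.observe()['tool_pos'],robot.observe()['tool_rot'])
go([.507,.0963,.165,2.94],[.507,.0963,.127,2.94])
s,p,d,P=snap('wheld')
```

```text
[0.50599737 0.09547602 0.26881475] [-3.14150438e+00  1.06124813e-04  2.93629671e+00]
[-0.08  0.1  10.38] [-0.     0.    -0.004]
[-0.08  0.1  14.18] [-0.     0.    -0.004]
```

View pics/wheld.png

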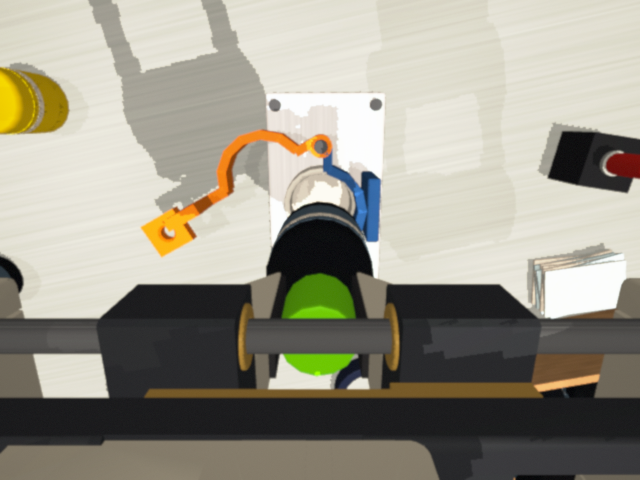

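Bottle hangs upright above the cup at about (322,215); descending slowly.

Request:
play_rows(
  rows=[
    [0, 0.1, 3, 0, 0, -0.004, 0],
    [0, 0.1, 6, 0, 0, -0.004, 0],
    [0, 0.1, 9, 0, 0, -0.004, 0],
    [0, 0.1, 10.5, 0, 0, -0.004, 0],
    [0, 0.1, 11, 0, 0, -0.004, 0],
    [0, 0.1, 11, 0, 0, -0.004, 0],
    [0, 0.1, 11, 0, 0, -0.004, 0],
  ],
)

```text
time: 8.1
tool_pos: [0.507, 0.0973, 0.1597]
tool_rot: [3.141, 0.002, 2.941]
contact_force: [0.0, -0.0, -1.6]
opening: 0.0296
grip_force: 30.0
```

Request:
play_rows(
  rows=[
    [0, 0, 0.3, 0, 0, 0, 0],
    [0, 0, 0.6, 0, 0, 0, 0],
    [0, 0, 0.9, 0, 0, 0, 0],
    [0, 0, 1.2, 0, 0, 0, 0],
    [0, 0, 1.2, 0, 0, 0, 0],
  ],
)

```text
time: 8.6
tool_pos: [0.506, 0.0975, 0.1463]
tool_rot: [-3.141, -0.001, 2.942]
contact_force: [0.0, -0.3, -0.9]
opening: 0.0296
grip_force: 30.0
```

Request:
play_rows(
  rows=[
    [0, -0.05, 0.3, 0, 0, 0, 0],
    [0, -0.05, 0.6, 0, 0, 0, 0],
    [0, -0.05, 0.9, 0, 0, 0, 0],
    [0, -0.05, 1.2, 0, 0, 0, 0],
    [0, -0.05, 1.5, 0, 0, 0, 0],
    [0, -0.05, 1.8, 0, 0, 0, 0],
    [0, -0.05, 2.0, 0, 0, 0, 0],
    [0, -0.05, 2.0, 0, 0, 0, 0],
  ],
)

```text
time: 9.4
tool_pos: [0.5063, 0.097, 0.1267]
tool_rot: [3.141, 0.0, 2.942]
contact_force: [0.8, 0.0, -1.8]
opening: 0.0295
grip_force: 30.0
```

Request:
play_rows(
  rows=[
    [0, 0, 0.1, 0, 0, 0, 0],
    [0, 0, 0.2, 0, 0, 0, 0],
    [0, 0, 0.2, 0, 0, 0, 0],
  ],
)

```text
time: 9.7
tool_pos: [0.507, 0.0973, 0.1263]
tool_rot: [3.141, 0.003, 2.942]
contact_force: [-1.9, 0.7, 10.1]
opening: 0.0296
grip_force: 30.0
```

Bottle is home (10 N contact at the expected depth). Release and rise.

Request:
play_rows(
  rows=[
    [0, 0, 0, 0, 0, 0, 0.8],
    [0, 0, 0, 0, 0, 0, 0.8],
    [0, 0, 0, 0, 0, 0, 0.8],
    [0, 0, 0, 0, 0, 0, 0.8],
    [0, 0, 0, 0, 0, 0, 0.8],
    [0, 0, -4, 0, 0, 0, 0.8],
    [0, 0, -8, 0, 0, 0, 0.8],
    [0, 0, -12, 0, 0, 0, 0.8],
    [0, 0, -14, 0, 0, 0, 0.8],
    [0, 0, -14, 0, 0, 0, 0.8],
  ],
)

```text
time: 10.7
tool_pos: [0.5076, 0.0971, 0.268]
tool_rot: [3.14, 0.006, 2.942]
contact_force: [0.3, -0.2, -0.2]
opening: 0.0735
grip_force: 0.0
```

```bash
cat >> h.py <<'E'
C=np.array([.507,.0963]);PSI=-.2015
def cl(x,y): c,s=np.cos(PSI),np.sin(PSI);return C+[c*x-s*y,s*x+c*y]
def gp(th,off,rad=.125):
    a=PSI-th;return cl(-.058,0)+rad*np.array([np.cos(a),np.sin(a)])+off*np.array([np.sin(a),-np.cos(a)])
E
python3 - <<'E'
from h import *
np.set_printoptions(precision=4,suppress=True)
s,p,d,P=snap('wafter')
hsv=cv2.cvtColor(p,cv2.COLOR_RGB2HSV).astype(int)
m=(hsv[...,0]>35)&(hsv[...,0]<50)&(hsv[...,1]>150)&(P[...,2]>.138);q=P[m];print(m.sum(),np.median(q,0),cv2.minEnclosingCircle((q[:,:2]*1000).astype(np.float32)))
t=(hsv[...,0]<20)&(hsv[...,1]>150)&(P[...,2]>.109)&(P[...,2]<.115);print('gate tab top',t.sum(),P[t].mean(0))
for th in(1.0,1.07,1.15): print(th,gp(th,.007))
go([*gp(1.07,.052),.25,2.94-1.07],[*gp(1.07,.052),.10,2.94-1.07])
E
```

```text
1266 [0.5063 0.0975 0.1448] ((477.390380859375, 103.09762573242188), 45.08367919921875)
gate tab top 454 [ 0.4803 -0.0128  0.112 ]
1.0 [ 0.4888 -0.0112]
1.07 [ 0.4803 -0.0136]
1.15 [ 0.4705 -0.0156]
[  4.34 -13.52   1.55] [0.002 0.002 1.072]
[  4.38 -13.53  16.55] [0.002 0.002 1.072]
```

Cap top is at 0.1448 m at the cup centre, so the bottle is home. The gate is at 1.07 rad and the model matches. Move to behind the tab with fingers closed.

Request:
play_rows(
  rows=[
    [0.5, -2, 0.5, 0, 0, 0.14, 0],
    [1, -4, 1.5, 0, 0, 0.28, 0],
    [2, -7, 1.5, 0, 0, 0.42, 0],
    [3, -10, 1.5, 0, 0, 0.56, 0],
    [4, -13, 1.5, 0, 0, 0.7, 0],
    [4.4, -13.5, 1.5, 0, 0, 0.84, 0],
    [4.4, -13.5, 1.5, 0, 0, 0.98, 0],
    [4.4, -13.5, 1.5, 0, 0, 1.07, 0],
    [4.4, -13.5, 5, 0, 0, 1.07, 0],
    [4.4, -13.5, 9, 0, 0, 1.07, 0],
    [4.4, -13.5, 13, 0, 0, 1.07, 0],
    [4.4, -13.5, 16.5, 0, 0, 1.07, 0],
    [4.4, -13.5, 16.5, 0, 0, 1.07, 0],
    [4.4, -13.5, 16.5, 0, 0, 1.07, 0],
    [4.4, -13.5, 16.5, 0, 0, 1.07, 0],
  ],
)

```text
time: 12.25
tool_pos: [0.4371, -0.0268, 0.1009]
tool_rot: [3.14, 0.001, 1.872]
contact_force: [-0.1, 0.7, 0.8]
opening: 0.0001
grip_force: 0.0
```

Run:
```python
from h import *
s=robot.observe();print(s['tool_pos'],s['tool_rot'],s['opening'])
go(*[[*gp(t,.031),.10,2.94-t] for t in(1.07,.94,.81,.68,.55,.42,.30,.20,.10,.05,0,-.02)])
```

```text
[ 0.43708684 -0.02676082  0.10091982] [3.13977356e+00 9.71301892e-04 1.87180150e+00] 0.00012081000440187199
[-0.02  2.12  0.1 ] [0.002 0.001 0.002]
[-0.32  3.77  0.1 ] [ 0.002  0.001 -0.128]
[-0.4   5.44  0.1 ] [ 0.002  0.001 -0.258]
[-0.27  7.11  0.11] [ 0.002  0.001 -0.388]
[0.08 8.74 0.11] [ 0.002  0.001 -0.518]
[ 0.64 10.32  0.11] [ 0.001  0.002 -0.648]
[ 1.33 11.7   0.11] [ 0.001  0.002 -0.768]
[ 2.03 12.78  0.11] [ 0.001  0.002 -0.868]
[ 2.84 13.78  0.11] [ 0.001  0.002 -0.968]
[ 3.27 14.26  0.11] [ 1.000e-03  2.000e-03 -1.018e+00]
[ 3.74 14.7   0.12] [ 1.000e-03  2.000e-03 -1.068e+00]
[ 3.93 14.88  0.12] [ 1.000e-03  2.000e-03 -1.088e+00]
```

Request:
play_rows(
  rows=[
    [0, 1.2, 0.1, 0, 0, 0, 0],
    [0, 2.1, 0.1, 0, 0, 0, 0],
    [-0.3, 3.8, 0.1, 0, 0, -0.13, 0],
    [-0.4, 5.4, 0.1, 0, 0, -0.26, 0],
    [-0.3, 7.1, 0.1, 0, 0, -0.39, 0],
    [0.1, 8.7, 0.1, 0, 0, -0.52, 0],
    [0.6, 10.3, 0.1, 0, 0, -0.65, 0],
    [1.3, 11.7, 0.1, 0, 0, -0.77, 0],
    [2, 12.8, 0.1, 0, 0, -0.87, 0],
    [2.5, 13.4, 0.1, 0, 0, -0.93, 0],
    [2.8, 13.8, 0.1, 0, 0, -0.97, 0],
    [3.3, 14.2, 0.1, 0, 0, -1.02, 0],
    [3.3, 14.2, 0.1, 0, 0, -1.02, 0],
    [3.3, 14.2, 0.1, 0, 0, -1.02, 0],
  ],
)

```text
time: 13.65
tool_pos: [0.5626, 0.0473, 0.0991]
tool_rot: [3.141, 0.001, 2.891]
contact_force: [-0.1, 0.5, 0.5]
opening: 0.0006
grip_force: 0.0
```

Run:
```python
from h import *
s=robot.observe();print(s['tool_pos'],s['tool_rot'],s['contact_force'])
go(*[[*gp(t,.031),.10,2.94-t] for t in(.05,0,-.02)])
s,p,d,P=snap('wg')
hsv=cv2.cvtColor(p,cv2.COLOR_RGB2HSV).astype(int)
t=(hsv[...,0]<20)&(hsv[...,1]>150)&(P[...,2]>.05)&(P[...,2]<.115)&(P[...,0]<.65)&(P[...,1]<.15);print(t.sum(),P[t].mean(0))
```

```text
[0.56258301 0.04734329 0.09908163] [3.14130600e+00 7.97611500e-04 2.89110172e+00] [-0.06690481  0.46768612  0.53109411]
[-0.11 -0.03 -0.09] [0.    0.001 0.001]
[-0.25  0.6  -0.09] [ 0.     0.001 -0.049]
[-0.29  0.85 -0.09] [ 0.     0.001 -0.069]
6066 [0.50794104 0.07647691 0.07084695]
```

Push the last bit, slightly past the stop, in small steps.

Request:
play_rows(
  rows=[
    [-0.1, 0.3, -0.1, 0, 0, -0.025, 0],
    [-0.2, 0.6, -0.1, 0, 0, -0.05, 0],
    [-0.2, 0.7, -0.1, 0, 0, -0.05, 0],
    [-0.2, 0.75, -0.1, 0, 0, -0.05, 0],
    [-0.2, 0.75, -0.1, 0, 0, -0.05, 0],
  ],
)

```text
time: 14.2
tool_pos: [0.566, 0.0539, 0.0998]
tool_rot: [3.141, 0.0, 2.942]
contact_force: [-0.6, -0.7, -0.2]
opening: 0.0003
grip_force: 0.2
```

Request:
play_rows(
  rows=[
    [0, 0.1, 0, 0, 0, 0, 0],
    [0, 0.2, 0, 0, 0, 0, 0],
    [0, 0.3, 0, 0, 0, 0, 0],
    [0, 0.3, 0, 0, 0, 0, 0],
    [0, 0.3, 0, 0, 0, 0, 0],
  ],
)

```text
time: 14.7
tool_pos: [0.5663, 0.0549, 0.0999]
tool_rot: [-3.139, 0.0, 2.942]
contact_force: [-1.3, -9.2, 2.5]
opening: 0.0009
grip_force: 4.9
```

Gate is on its stop (9 N). Back off, rise, and view the ears.

Run:
```python
from h import *
go([*cl(.067,-.05),.10,2.94],[*cl(.067,-.05),.27,2.94],[*cl(.11,0.02),.27,2.94])
```

```text
[-0.06 -2.13 -0.01] [-0.003  0.     0.002]
[ -0.06  -2.17 -17.01] [-0.003  0.     0.002]
[ -4.37   4.82 -17.03] [-0.003  0.     0.002]
```

Request:
play_rows(
  rows=[
    [0, -1, 0, 0, 0, 0, 0],
    [0, -2, 0, 0, 0, 0, 0],
    [0, -2, -4, 0, 0, 0, 0],
    [0, -2, -8, 0, 0, 0, 0],
    [0, -2, -12, 0, 0, 0, 0.6],
    [-2, 1, -16, 0, 0, 0, 0.6],
    [-4, 4, -17, 0, 0, 0, 0.6],
    [-4.4, 4.8, -17, 0, 0, 0, 0.6],
    [-4.4, 4.8, -17, 0, 0, 0, 0.6],
    [-4.4, 4.8, -17, 0, 0, 0, 0.6],
    [-4.4, 4.8, -17, 0, 0, 0, 0.6],
  ],
)

```text
time: 15.8
tool_pos: [0.6182, 0.094, 0.2687]
tool_rot: [-3.141, -0.002, 2.941]
contact_force: [0.4, -0.6, 0.1]
opening: 0.0514
grip_force: 0.0
```

Run:
```python
from h import *
np.set_printoptions(precision=4,suppress=True)
s,p,d,P=snap('wshut');print(s['tool_pos'],s['tool_rot'])
hsv=cv2.cvtColor(p,cv2.COLOR_RGB2HSV).astype(int)
e=(hsv[...,0]<20)&(hsv[...,1]>150)&(abs(P[...,2]-.071)<.003);r=np.hypot(P[...,0]-cl(.105,0)[0],P[...,1]-cl(.105,0)[1])
m=e&(r<.04);print('expected',cl(.105,0),m.sum(),P[m].mean(0),cv2.minAreaRect((P[m][:,:2]*1000).astype(np.float32)),np.argwhere(m).mean(0))
b=(hsv[...,0]>100)&(hsv[...,1]>90)&(P[...,2]>.109)&(P[...,2]<.115);print('bluetab',b.sum(),P[b].mean(0),cl(.067,.007))
b=(hsv[...,0]<20)&(hsv[...,1]>90)&(P[...,2]>.109)&(P[...,2]<.115);print('ortab',b.sum(),P[b].mean(0),cl(.067,-.007))
cv2.imwrite('pics/wshutc.png',cv2.resize(p[120:330,200:440,::-1],None,fx=2.8,fy=2.8,interpolation=cv2.INTER_CUBIC))
```

```text
[0.6182 0.094  0.2687] [-3.1409 -0.0024  2.9409]
expected [0.6099 0.0753] 1167 [0.6095 0.0757 0.0709] ((599.3292846679688, 77.2838134765625), (32.41935348510742, 55.71998596191406), 78.38261413574219) [205.4225 297.6984]
bluetab 451 [0.5734 0.0904 0.112 ] [0.574  0.0897]
ortab 521 [0.572  0.0767 0.112 ] [0.5712 0.076 ]
```

View pics/wshutc.png

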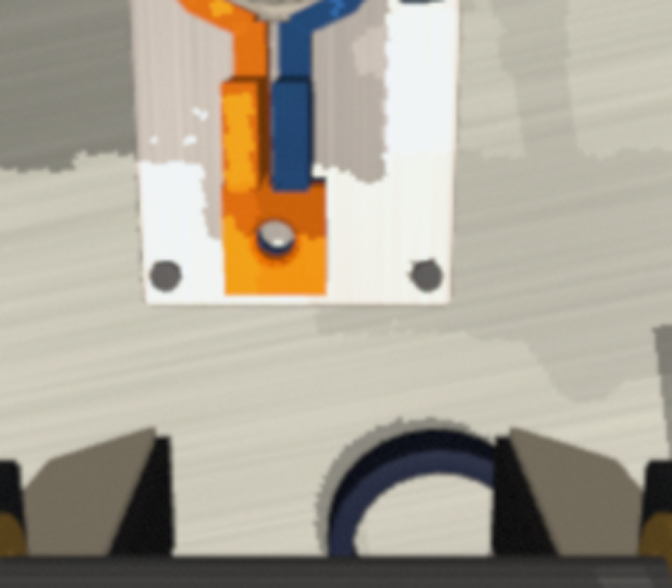

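The gate is shut and the hole shows at crop (276,237), matching the model. Next, the pin.

Run:
```python
from h import *
f=np.load('wshut.npz');print(wray(f,298.6,204.6,.071))
go([.5214,.3716,.22,2.94],[.5214,.3716,.080,2.94])
```

```text
[0.60876833 0.07667985 0.071     ]
[15.03 25.26  4.92] [-0.    -0.002  0.001]
[15.   25.27 18.92] [-0.    -0.002  0.001]
```

Request:
play_rows(
  rows=[
    [3, 5, 1, 0, 0, 0, 0.6],
    [6, 10, 2, 0, 0, 0, 0.6],
    [9, 15, 3, 0, 0, 0, 0.6],
    [12, 20, 4, 0, 0, 0, 0.6],
    [14, 24, 4.9, 0, 0, 0, 0.6],
    [15, 25.3, 5, 0, 0, 0, 0.6],
    [15, 25.3, 5, 0, 0, 0, 0.6],
    [15, 25.3, 5, 0, 0, 0, 0.6],
    [15, 25.3, 9, 0, 0, 0, 0.6],
    [15, 25.3, 13, 0, 0, 0, 0.6],
    [15, 25.3, 17, 0, 0, 0, 0.6],
    [15, 25.3, 18.9, 0, 0, 0, 0.6],
    [15, 25.3, 18.9, 0, 0, 0, 0.6],
    [15, 25.3, 18.9, 0, 0, 0, 0.6],
  ],
)

```text
time: 17.25
tool_pos: [0.5235, 0.3716, 0.0817]
tool_rot: [3.141, 0.001, 2.94]
contact_force: [0.1, 0.8, -0.6]
opening: 0.0552
grip_force: 0.0
```

Request:
play_rows(
  rows=[
    [0, 0, 0, 0, 0, 0, 0],
    [0, 0, 0, 0, 0, 0, 0],
    [0, 0, 0, 0, 0, 0, 0],
    [0, 0, 0, 0, 0, 0, 0],
    [0, 0, 0, 0, 0, 0, 0],
    [0, 0, 0, 0, 0, 0, 0],
    [0, 0, 0, 0, 0, 0, 0],
    [0, 0, 0, 0, 0, 0, 0],
    [0, 0, 0, 0, 0, 0, 0],
  ],
  squeeze=25,
)

```text
time: 18.15
tool_pos: [0.5224, 0.3729, 0.0811]
tool_rot: [3.141, 0.0, 2.942]
contact_force: [-0.4, 0.1, 3.9]
opening: 0.0196
grip_force: 25.0
```

Request:
play_rows(
  rows=[
    [0, 0, -1.5, 0, 0, 0, 0],
    [0, 0, -4, 0, 0, 0, 0],
    [0, 0, -8, 0, 0, 0, 0],
    [0, 0, -12, 0, 0, 0, 0],
    [0, 0, -14, 0, 0, 0, 0],
    [0, 0, -14, 0, 0, 0, 0],
    [0, 0, -14, 0, 0, 0, 0],
    [0, 0, -14, 0, 0, 0, 0],
  ],
)

```text
time: 18.95
tool_pos: [0.5215, 0.3723, 0.2184]
tool_rot: [-3.139, -0.003, 2.942]
contact_force: [-0.5, -0.0, -0.7]
opening: 0.0193
grip_force: 25.0
```

Run:
```python
from h import *
s=robot.observe();print(s['tool_pos'],s['tool_rot'],s['opening'])
t=cl(.105,0);go([*t,.221,2.94],[*t,.150,2.94],[*t,.102,2.94])
```

```text
[0.52153159 0.37230242 0.21836174] [-3.13905295e+00 -3.03047936e-03  2.94175911e+00] 0.019290342257505158
[-14.55 -27.36  -0.24] [-0.003 -0.003  0.002]
[-14.58 -27.34   6.86] [-0.003 -0.003  0.002]
[-14.59 -27.33  11.66] [-0.003 -0.003  0.002]
```

Request:
play_rows(
  rows=[
    [-1.5, -3, 0, 0, 0, 0, 0],
    [-3.6, -7, 0, 0, 0, 0, 0],
    [-5.8, -11, 0, 0, 0, 0, 0],
    [-8, -15, 0, 0, 0, 0, 0],
    [-10, -19, 0, 0, 0, 0, 0],
    [-12, -23, 0, 0, 0, 0, 0],
    [-13.8, -26, 0, 0, 0, 0, 0],
    [-14.5, -27.3, 0, 0, 0, 0, 0],
    [-14.5, -27.3, 0, 0, 0, 0, 0],
    [-14.5, -27.3, 3, 0, 0, 0, 0],
    [-14.5, -27.3, 5.5, 0, 0, 0, 0],
    [-14.5, -27.3, 6.4, 0, 0, 0, 0],
    [-14.5, -27.3, 6.4, 0, 0, 0, 0],
    [-14.5, -27.3, 6.4, 0, 0, 0, 0],
    [-14.5, -27.3, 6.4, 0, 0, 0, 0],
  ],
)

```text
time: 20.45
tool_pos: [0.611, 0.077, 0.1582]
tool_rot: [3.141, 0.003, 2.942]
contact_force: [0.1, 0.0, -0.2]
opening: 0.02
grip_force: 25.0
```

Run:
```python
from h import *
for i in range(2):
    s,p,d,P=snap('wins');print(s['tool_pos'],s['tool_rot'],s['opening'])
go([.6095,.0758,.150,2.94],[.6095,.0758,.102,2.94])
cv2.imwrite('pics/winsc.png',cv2.resize(p[180:400,200:440,::-1],None,fx=2.6,fy=2.6,interpolation=cv2.INTER_CUBIC))
p,d=optics.read_camera("side");cv2.imwrite('pics/sidei.png',cv2.resize(p[230:310,240:340,::-1],None,fx=6,fy=6,interpolation=cv2.INTER_CUBIC))
```

```text
[0.61098396 0.07698784 0.15820724] [3.14088913e+00 2.52951999e-03 2.94235732e+00] 0.019996760819684774
[0.6109053  0.07678177 0.15812042] [3.14097540e+00 2.39471810e-03 2.94215703e+00] 0.01970696655978978
[ 0.11 -0.11  0.8 ] [0.001 0.002 0.002]
[ 0.12 -0.12  5.6 ] [0.001 0.002 0.002]
```

View pics/winsc.png

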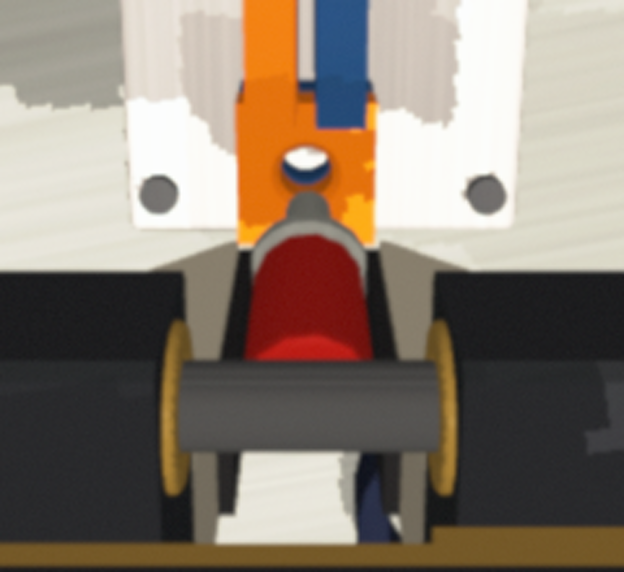

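Pin tip at crop (309,195) is about 1 mm right of the hole (305,165). I'll correct that and descend.

Request:
play_rows(
  rows=[
    [0.05, -0.1, 0, 0, 0, 0, 0],
    [0.05, -0.1, 0.5, 0, 0, 0, 0],
    [0.05, -0.1, 1.0, 0, 0, 0, 0],
    [0.05, -0.1, 1.5, 0, 0, 0, 0],
    [0.05, -0.1, 2.0, 0, 0, 0, 0],
    [0.05, -0.1, 2.4, 0, 0, 0, 0],
    [0.05, -0.1, 2.4, 0, 0, 0, 0],
  ],
)

```text
time: 21.3
tool_pos: [0.6092, 0.0756, 0.1318]
tool_rot: [-3.141, -0.001, 2.942]
contact_force: [-0.8, -0.1, -0.9]
opening: 0.0194
grip_force: 25.0
```

Request:
play_rows(
  rows=[
    [0, 0, 0.4, 0, 0, 0, 0],
    [0, 0, 0.8, 0, 0, 0, 0],
    [0, 0, 1.2, 0, 0, 0, 0],
    [0, 0, 1.6, 0, 0, 0, 0],
    [0, 0, 2.0, 0, 0, 0, 0],
    [0, 0, 2.4, 0, 0, 0, 0],
    [0, 0, 2.4, 0, 0, 0, 0],
  ],
)

```text
time: 22.0
tool_pos: [0.6092, 0.0756, 0.108]
tool_rot: [-3.141, -0.001, 2.942]
contact_force: [-0.6, -0.8, -0.9]
opening: 0.0199
grip_force: 25.0
```

Request:
play_rows(
  rows=[
    [0, 0, 0.2, 0, 0, 0, 0],
    [0, 0, 0.4, 0, 0, 0, 0],
    [0, 0, 0.6, 0, 0, 0, 0],
    [0, 0, 0.7, 0, 0, 0, 0],
    [0, 0, 0.8, 0, 0, 0, 0],
    [0, 0, 0.8, 0, 0, 0, 0],
  ],
)

```text
time: 22.6
tool_pos: [0.6097, 0.0755, 0.1019]
tool_rot: [3.141, 0.001, 2.942]
contact_force: [-2.3, -0.3, 7.5]
opening: 0.0193
grip_force: 25.0
```

Pin is home (7.5 N at the expected height). Release it and move to the tabs.

Request:
play_rows(
  rows=[
    [0, 0, 0, 0, 0, 0, 0.6],
    [0, 0, 0, 0, 0, 0, 0.6],
    [0, 0, 0, 0, 0, 0, 0.6],
    [0, 0, 0, 0, 0, 0, 0.6],
    [0, 0, -3, 0, 0, 0, 0.6],
    [0, 0, -7, 0, 0, 0, 0.6],
    [0, 0, -10, 0, 0, 0, 0.6],
    [0, 0, -10, 0, 0, 0, 0.6],
    [0, 0, -10, 0, 0, 0, 0.6],
  ],
)

```text
time: 23.5
tool_pos: [0.6096, 0.0756, 0.201]
tool_rot: [3.141, 0.001, 2.942]
contact_force: [0.3, 0.9, -0.4]
opening: 0.055
grip_force: 0.0
```

Run:
```python
from h import *
np.set_printoptions(precision=4,suppress=True)
s,p,d,P=snap('wrel');print(s['tool_pos'],s['tool_rot'],s['opening'])
hsv=cv2.cvtColor(p,cv2.COLOR_RGB2HSV).astype(int);r=np.hypot(P[...,0]-.6095,P[...,1]-.0758)
m=(r<.03)&((hsv[...,0]<5)|(hsv[...,0]>172))&(hsv[...,1]>120)&(P[...,2]>.112);q=P[m];print('knob',m.sum(),np.median(q,0),q.max(0))
t=cl(.067,0.0005);go([*t,.19,2.94],[*t,.100,2.94])
```

```text
[0.6096 0.0756 0.201 ] [3.1413 0.0009 2.9418] 0.055026241674679406
knob 684 [0.608  0.0749 0.1158] [0.6178 0.0837 0.1178]
[3.71 0.04 0.98] [-0.    -0.001  0.002]
[3.7  0.05 9.98] [-0.    -0.001  0.002]
```

Request:
play_rows(
  rows=[
    [2, 0, 0, 0, 0, 0, 0.6],
    [3.7, 0, 0, 0, 0, 0, 0.6],
    [3.7, 0, 1, 0, 0, 0, 0.6],
    [3.7, 0, 4, 0, 0, 0, 0.6],
    [3.7, 0, 7, 0, 0, 0, 0.6],
    [3.7, 0, 9, 0, 0, 0, 0.6],
    [3.7, 0, 10, 0, 0, 0, 0.6],
    [3.7, 0, 10, 0, 0, 0, 0.6],
    [3.7, 0, 10, 0, 0, 0, 0],
    [3.7, 0, 10, 0, 0, 0, 0],
    [3.7, 0, 10, 0, 0, 0, 0],
    [3.7, 0, 10, 0, 0, 0, 0],
    [3.7, 0, 10, 0, 0, 0, 0],
    [3.7, 0, 10, 0, 0, 0, 0],
    [3.7, 0, 10, 0, 0, 0, 0],
    [3.7, 0, 10, 0, 0, 0, 0],
    [3.7, 0, 10, 0, 0, 0, 0],
    [3.7, 0, 10, 0, 0, 0, 0],
  ],
  squeeze=25,
)

```text
time: 25.35
tool_pos: [0.5738, 0.0838, 0.1014]
tool_rot: [3.14, 0.002, 2.942]
contact_force: [1.6, 5.1, 2.3]
opening: 0.0236
grip_force: 25.0
```

Request:
play_rows(
  rows=[
    [0, 0.05, 0, 0, 0, 0, 0],
    [0, 0.05, 0, 0, 0, 0, 0],
    [0, 0.05, 0, 0, 0, 0, 0],
    [0, 0.05, 0, 0, 0, 0, 0],
    [0, 0.05, 0, 0, 0, 0, 0],
    [0, 0.05, 0, 0, 0, 0, 0],
  ],
  squeeze=30,
)

```text
time: 25.95
tool_pos: [0.5738, 0.0838, 0.1014]
tool_rot: [3.141, 0.001, 2.942]
contact_force: [0.5, 4.2, 5.4]
opening: 0.0236
grip_force: 30.0
```

Run:
```python
from h import *
s=robot.observe();print(s['contact_force'],s['grip_force'],s['opening'])
p,d=optics.read_camera("scene");cv2.imwrite('pics/fin.png',cv2.resize(p[180:340,230:450,::-1],None,fx=3.6,fy=3.6,interpolation=cv2.INTER_CUBIC))
```

```text
[0.46515779 4.15056903 5.39034454] 30.001148879528046 0.02355188282777976
```

View pics/fin.png

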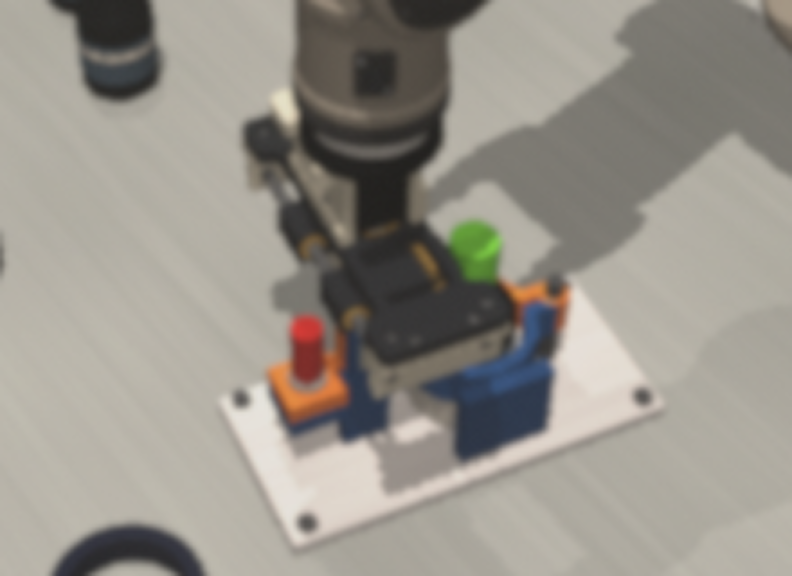

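The picture shows the red knob seated on the orange ear at (307,350), the green cap upright at (475,250), and the tabs pinched at 30 N. Handing in.

```bash
python3 -c "
from cell import robot
print(robot.hand_in())"
```

```text
the job is handed in; nothing more can be done
None
```

I handed the job in at about 26 s: the green-capped bottle is home in the cup, the gate is shut on its stop, the pin is fully down, and the tabs are held at 30 N. The hand-in call returned no verdict, so those states rest on my own force, depth and camera checks.

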